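# Park the inspection rig's loose parts in their own holders

## Robot

A 6-joint arm with a two-finger parallel gripper is mounted at the origin on the work surface. World frame = base frame: x ahead of the robot, y to its left, z up, the work surface at z = 0. Lengths are in m, angles in degrees, forces in N, time in s.
With the tool pointing down it reaches from about 0.3 to 0.95 m from the base axis. Payload 3.1 kg.
Tool frame: the origin (TCP) lies at the very end of the fingers, on their centre line; the grasp point (between the pads) lies 19 mm behind it (env.hold_point_z is the distance from the TCP to the grasp point, in m); z points along the fingers, x is the direction in which the jaws open and shut, and the axes are right-handed (so a half turn about z gives the same grasp; the last joint's range is limited). The gripper opens to 85 mm and grips with 20 to 120 N. Pads are 22 mm wide; open, the fingers measure 114 mm over their backs; the gripper's body (76 mm by 85 mm) begins 54 mm behind the grasp point. The pads swing forward as they close: fully open they stand 13 mm farther back than shut.
Start: joints at [69.803, 17.653, 93.61, -0, 68.738, -3.994], TCP at [0.174, 0.6, 0.231] pointing down, gripper open.
Joint ranges: [-175.34, 175.34], [-45.06, 112.39], [2.9, 150.54], [-68.45, 248.45], [3.09, 151.38], [-168.51, 168.51]. Speed limits (degrees/s): [159.86, 159.86, 180, 180, 180, 180].

## Interface

Orientations are given as a 3x3 rotation matrix whose columns are the frame's x, y, z axes.
In Python, from station import env, hand, kinematics, optics, job, telemetry gives the robot as it stands. Calls block until the motion is done:
- env.goto(position, orientation): joint-space move of the TCP to a pose.
- env.move_straight(position, orientation=None, max_speed=0.15, threshold=None): straight line of the TCP; orientation=None keeps the orientation; max_speed is the mean speed in m/s. With threshold (N) it stops when the force on the tool has changed by that much, and returns True; else False.
- env.set_joints(angles): joint-space move.
- hand.move_gripper(opening, f_grip=None): finger opening in m; f_grip is the grip in N (None keeps the last); returns when the fingers have stopped.
- env.sleep(seconds).
- kinematics.ik(position, orientation): joint angles nearest the present ones, or None.
- optics.camera(name): name is "scene" or "top" or "wrist"; returns a dict with "img" (384x512x3 uint8, red, green, blue), "range_z" (384x512 float32, m along the optical axis (not along the pixel's ray), 0 where there is no reading), "fx", "fy", "cx", "cy" (pixels), "k1" (the pictures are not rectified: a ray, as slopes to the right and down, at radius r is drawn at 1 + k1 r^2 times it, then the intrinsics apply), "eye" and "rotation" of the camera in the world; the wrist camera has in their place "tool_from_camera" (4x4, takes a point from camera to tool coordinates, whose origin is the TCP and whose axes are the tool frame's). Camera axes: x right, y down, z forward; pixel columns grow to the right and rows downward; lengths in m; the calibration is good to about 2 mm. A picture is of the moment at which its call begins: read the wrist's pose just before it.
A pose or a line that the arm cannot do raises env.MotionError and nothing moves.
- job.job_done(): hands the job in, once; it reports no verdict.
Readings, each from a call of its own:
- telemetry.current_clock(): time.
- telemetry.current_joints(): joint angles.
- telemetry.current_dq(): joint speeds.
- telemetry.current_tau(): joint torques, N m.
- telemetry.current_position(): TCP position.
- telemetry.current_eef_rot(): TCP orientation.
- telemetry.current_contact_force(): force on the tool from outside, world axes, zero at the start.
- telemetry.current_moment(): the same for the moment, N m.
- telemetry.current_gripper_width(): finger opening in m.
Only numpy, scipy, OpenCV 4.12 (cv2) and the standard library are available. Lean on these libraries where they do the work, as an engineer would, in place of code of your own. Each camera call takes 0.05 s, during which the arm holds its last target. There are 200 camera calls.

## Task

The measuring session is over: park the four loose parts of the inspection rig, each fully seated in the holder made for it - the copper plate flat in the nest with the four white corners, the brass probe with its ring over the white boss of the stand, the black light head upright in the large cup and the small silver lens upright in the small cup. Set each one down rather than dropping it. Leave the red-handled driver and the amber bottle where they are.

Things in the scene. Friction and masses are not known exactly. Their poses are not given: they have to be found in the camera images.
- copper_plate: Bare copper stage plate with clipped corners and four screw holes, lying flat: 80 (its x) x 52 (its y) x 14 mm thick, about 0.5 kg. Origin: centre of the underside; z up. It can be gripped across its 52 mm width.
- brass_probe: Brass ring (outer diameter 56, inner 44, 26 mm high, hollow from below; about 0.24 kg) with a black arm 14 mm wide lying over it along its x axis (26 to 36 mm up, from x = -28 to +50 mm), a thumbscrew on top to 46 mm and a needle slanting down to x = +58 mm, 6 mm above the underside. Origin: centre of the ring's underside; z up. Grip the ring across its y axis. Any parked yaw will do.
- light_head: Black light tube standing upright, glass on top: diameter 46, 64 mm high, about 0.16 kg. A steel thumbscrew (14 mm across, 46 mm above the underside) sticks out on its +x side to 34.5 mm from the axis. Origin: centre of the underside; z up. Grip across its y axis, clear of the thumbscrew. Any parked yaw will do.
- lens: Small silver lens with a blue and a dark band and a brass thread on top, standing upright: diameter 28 up to 42 mm, thread diameter 20 up to 50 mm high, about 0.09 kg. Origin: centre of the underside; z up. It may be parked at any yaw.
- plate_nest: Fixed holder of the copper plate: dark base 114 (x) x 86 (y) x 4 mm, grey pad 76 x 38 mm (top 12 mm above the bench) between four white L-shaped corners 24 mm high with an inner pocket 96 (x) x 68 (y) mm; mid-sides are open for fingers (68 mm along x). The plate's long side goes along the nest's x, either way round, resting on the pad. Origin: centre of the underside.
- probe_stand: Fixed holder of the brass probe: dark square base 84 x 84 x 5 mm, a round aluminium seat of diameter 54 with its top 14 mm above the bench, and in its middle a white boss of diameter 28 rising to 28 mm, tapering to diameter 20. The ring goes over the boss and rests on the seat. Origin: centre of the underside, on the bench.
- large_cup: Fixed holder of the light head: open aluminium cup with a blue floor on a dark square base 84 x 84 x 4 mm; inner diameter 62, outer 70, floor 6 mm and rim 24 mm above the bench. Origin: centre of the underside, on the bench.
- small_cup: Fixed holder of the lens: open aluminium cup with a blue floor on a dark square base 66 x 66 x 4 mm; inner diameter 44, outer 52, floor 6 mm and rim 22 mm above the bench. Origin: centre of the underside, on the bench.
- hex_driver: Red-handled driver 190 mm long lying on the bench beyond the holders, to be left alone. Origin: middle of its length, underside; its x axis runs from handle to tip.
- fluid_bottle: Small amber bottle, diameter 42, 75 mm high, standing between the holders, to be left alone. Origin: centre of the underside.
Mind the look-alikes: they are no part of the job. What is shaped like the brass_probe but blue or turquoise is not meant. What is shaped like the probe_stand but purple is not meant.

How it is judged (in metres and radians):
At the end, for the whole second after the job is handed in: Each part is in its own holder, centred within 12 mm, seated on the holder's pad, seat or floor (from 4 mm below to 3 mm above its seated height), within 0.1 rad of upright or flat, and at rest; the copper plate's long side lies within 0.35 rad of the nest's long side (horizontal distance between copper_plate and plate_nest below 0.012 m and z of copper_plate in the frame of plate_nest between 0.008 and 0.015 m and angle between each of copper_plate, brass_probe, light_head, lens's own z axis and vertical below 0.1 rad and linear speed of each of copper_plate, brass_probe, light_head, lens below 0.02 m/s and angular speed of each of copper_plate, brass_probe, light_head, lens below 0.2 rad/s and horizontal distance between brass_probe and probe_stand below 0.012 m and z of brass_probe in the frame of probe_stand between 0.01 and 0.017 m and horizontal distance between light_head and large_cup below 0.012 m and z of light_head in the frame of large_cup between 0.002 and 0.009 m and horizontal distance between lens and small_cup below 0.012 m and z of lens in the frame of small_cup between 0.002 and 0.009 m and angle between the x axis of copper_plate and the x axis of plate_nest, either way round below 0.35 rad); the robot touches nothing.
It fails at once if a part is let fall (free fall of more than about 20 mm) ((contact force between copper_plate and the fingers below 0.02 N and linear speed of copper_plate above 0.62 m/s) or (contact force between brass_probe and the fingers below 0.02 N and linear speed of brass_probe above 0.62 m/s) or (contact force between light_head and the fingers below 0.02 N and linear speed of light_head above 0.62 m/s) or (contact force between lens and the fingers below 0.02 N and linear speed of lens above 0.62 m/s)).
It fails at once if the red-handled driver is moved by more than 20 mm (distance of hex_driver from where it was at the start of the episode above 0.02 m).
It fails at once if the amber bottle is moved by more than 20 mm (distance of fluid_bottle from where it was at the start of the episode above 0.02 m).
It also fails if it takes over 102 s, if anything falls off the work surface, if the arm or the gripper's body presses on something with over 40 N, if the wrist force passes 120 N, or if a joint passes its speed limit or range.

## Working session

There is one attempt and no reset: what is moved stays moved. The work goes in short steps, each a Python script; the robot and the scene stay as the last script left them, time stands still between calls to the robot, and variables do not carry over. Pictures are saved under pics/ and viewed, about 12 in all and at most 16, crops included, and the job is handed in when it is done.

```bash
ls; mkdir -p pics; python3 - <<'E'
from station import env, hand, kinematics, optics, job, telemetry
import cv2,pickle
for n in ("top","scene"):
    c=optics.camera(n); pickle.dump(c,open(f"pics/{n}.pkl","wb"))
    cv2.imwrite(f"pics/{n}.png",cv2.resize(c["img"][:,:,::-1],None,fx=1.5,fy=1.5))
    print({k:v for k,v in c.items() if k not in("img","range_z")}, (c["range_z"]>0).mean())
print(telemetry.current_clock(),env.hold_point_z)
E
```

```text
pics
{'fx': 488.95182807971656, 'fy': 488.95182807971656, 'cx': 255.4260696026305, 'cy': 194.04527183227515, 'k1': -0.12613387577295535, 'eye': array([0.37369963, 0.00650642, 1.46145571]), 'rotation': array([[ 0.02762258, -0.99111053,  0.13014185],
       [-0.99950234, -0.02936833, -0.01151385],
       [ 0.01523355, -0.12975904, -0.99142853]])} 0.9958902994791666
{'fx': 356.71516001718385, 'fy': 356.71516001718385, 'cx': 258.6276052583379, 'cy': 189.6427745672293, 'k1': -0.11042590253649388, 'eye': array([0.92767087, 0.40376075, 0.7737776 ]), 'rotation': array([[-0.73533693,  0.53429723, -0.41690055],
       [ 0.67768032,  0.58460488, -0.44607905],
       [ 0.00538329, -0.61054369, -0.79196428]])} 0.9962514241536459
0.1 0.0187
```

View pics/top.png

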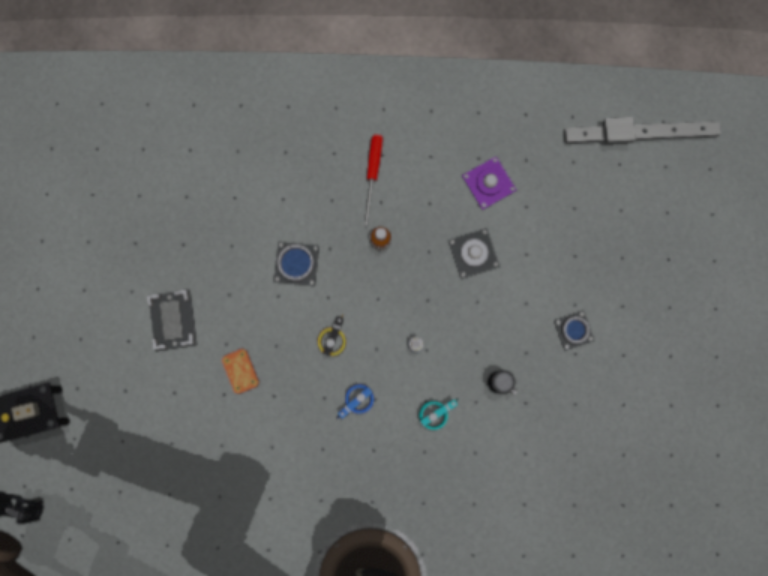

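View pics/scene.png

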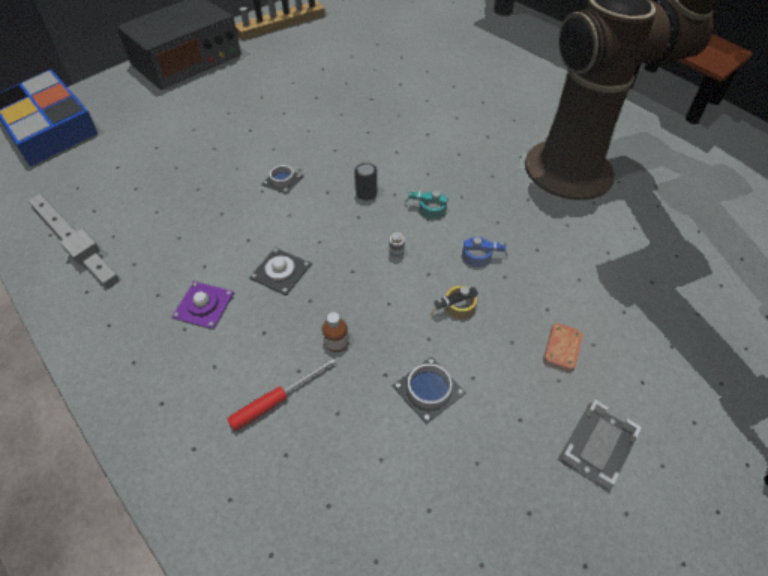

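The top view at 1.5x shows these positions in px:
- **Parts:** plate (240,370), brass probe (331,341) with its arm pointing up, lens (416,343), light head (502,382).
- **Holders:** nest (172,320), large cup (296,263), small cup (575,330), grey stand (474,253).
- **Leave alone:** bottle (380,237), driver (372,170).
- **Decoys:** blue and turquoise probes, purple stand.

Next I'll get coarse positions and take a first wrist view.

```bash
cat > h.py <<'E'
from station import env, hand, kinematics, optics, job, telemetry
import cv2, pickle, numpy as np
def undist(c,px):
    px=np.atleast_2d(np.asarray(px,float))
    d=(px-[c["cx"],c["cy"]])/[c["fx"],c["fy"]]; s=d.copy()
    for _ in range(20): s=d/(1+c["k1"]*(s**2).sum(1,keepdims=True))
    return s
def cast(c,px,z):
    s=undist(c,px); r=np.c_[s,np.ones(len(s))]@np.asarray(c["rotation"]).T
    return c["eye"]+r*((z-c["eye"][2])/r[:,2])[:,None]
def project(c,P):
    q=(np.asarray(P,float)-c["eye"])@np.asarray(c["rotation"]); s=q[...,:2]/q[...,2:]
    s=s*(1+c["k1"]*(s**2).sum(-1,keepdims=True)); return s*[c["fx"],c["fy"]]+[c["cx"],c["cy"]]
def ortho(c,ctr,z,half=0.08,mpp=0.0005):
    "bird's-eye patch on plane z: column -> +x, row -> -y"
    n=int(2*half/mpp); u=(np.arange(n)-n/2+.5)*mpp
    X,Y=np.meshgrid(ctr[0]+u,ctr[1]-u)
    p=project(c,np.dstack([X,Y,np.full_like(X,z)])).astype(np.float32)
    return cv2.remap(c["img"],p[...,0],p[...,1],cv2.INTER_LINEAR)
def down(yaw):
    "tool down, jaw (x) axis at yaw deg"
    a=np.radians(yaw); c,s=np.cos(a),np.sin(a)
    return np.array([[c,s,0],[s,-c,0],[0,0,-1.]])
def wrist(name=None):
    p=np.array(telemetry.current_position());R=np.array(telemetry.current_eef_rot())
    c=optics.camera("wrist"); T=np.array(c["tool_from_camera"])
    c["eye"]=p+R@T[:3,3]; c["rotation"]=R@T[:3,:3]
    if name: pickle.dump(c,open(f"pics/{name}.pkl","wb"))
    return c
E
python3 - <<'E'
from h import *
c=pickle.load(open("pics/top.pkl","rb"))
for n,px,z in [("plate",(240,370),.014),("probe",(331,341),.026),("lens",(416,343),.05),("head",(502,380),.064),("nest",(172,320),.02),("lcup",(296,263),.015),("scup",(575,330),.015),("stand",(474,253),.014),("bottle",(380,237),.07)]:
    print(n,cast(c,np.array(px)/1.5,z).round(4))
w=wrist(); print(w["tool_from_camera"],w["fx"],w["k1"],w["eye"],w["rotation"])
E
```

```text
plate [[0.3986 0.2672 0.014 ]]
probe [[0.4606 0.0891 0.026 ]]
lens [[ 0.46  -0.076  0.05 ]]
head [[ 0.3929 -0.241   0.064 ]]
nest [[0.4926 0.4071 0.02  ]]
lcup [[0.615  0.1655 0.015 ]]
scup [[ 0.4964 -0.3964  0.015 ]]
stand [[ 0.6464 -0.191   0.014 ]]
bottle [[ 0.6616 -0.0007  0.07  ]]
[[ 9.99999967e-01  1.65501987e-04  1.97102371e-04 -5.25274204e-04]
 [-2.20531186e-04  9.45823297e-01  3.24681754e-01 -8.26625391e-02]
 [-1.32688539e-04 -3.24681787e-01  9.45823303e-01 -1.42502141e-01]
 [ 0.00000000e+00  0.00000000e+00  0.00000000e+00  1.00000000e+00]] 330.6579302307755 0.019767952194233704 [0.09474041 0.62228974 0.37266628] [[ 0.27885007  0.9085325   0.31114521]
 [ 0.96033258 -0.2631358  -0.09230861]
 [-0.00199193  0.32454315 -0.9458688 ]]
```

```bash
python3 - <<'E'
from h import *
for n,p,in [("A",(.43,.335)),("B",(.52,.12)),("C",(.54,-.13)),("D",(.43,-.32))]:
    env.goto([*p,.22],down(90)); env.sleep(.2); wrist("w"+n)
ims=[pickle.load(open(f"pics/w{n}.pkl","rb"))["img"] for n in "ABCD"]
m=np.vstack([np.hstack(ims[:2]),np.hstack(ims[2:])])
cv2.imwrite("pics/w.png",cv2.resize(m[:,:,::-1],(800,600),interpolation=cv2.INTER_AREA))
print(telemetry.current_clock(),telemetry.current_joints())
E
```

```text
5.3167 [-4.11734839e+01  8.53133625e+00  1.06221858e+02  1.63175872e-02
  6.52488430e+01 -1.31300835e+02]
```

View pics/w.png

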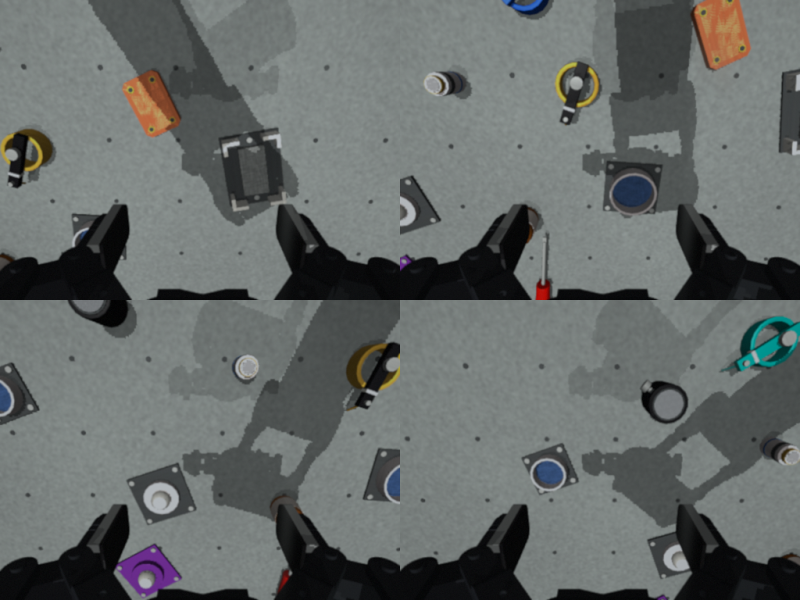

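```bash
cat >> h.py <<'E'
def cloud(c):
    h,w=c["range_z"].shape; v,u=np.mgrid[:h,:w]
    s=undist(c,np.c_[u.ravel(),v.ravel()]); z=c["range_z"].ravel().astype(float)
    P=c["eye"]+np.c_[s*z[:,None],z]@np.asarray(c["rotation"]).T
    P[z==0]=np.nan; return P
def near(c,ctr,rad,z0,z1):
    P=cloud(c); k=(np.hypot(P[:,0]-ctr[0],P[:,1]-ctr[1])<rad)&(P[:,2]>z0)&(P[:,2]<z1); return P[k],c["img"].reshape(-1,3)[k]
def circ(P):
    "algebraic circle fit"
    A=np.c_[P[:,:2],np.ones(len(P))]; b=(P[:,:2]**2).sum(1); s=np.linalg.lstsq(A,b,rcond=None)[0]
    return s[:2]/2, np.sqrt(s[2]+(s[:2]**2).sum()/4)
def rect(P):
    r=cv2.minAreaRect((P[:,:2]*1000).astype(np.float32)); b=cv2.boxPoints(r); e=b[1]-b[0]; f=b[2]-b[1]
    l=e if np.hypot(*e)>np.hypot(*f) else f
    return np.array(r[0]).round(1), np.array(r[1]).round(1), round(float(np.degrees(np.arctan2(l[1],l[0]))),1)
E
python3 - <<'E'
from h import *
items=[("plate","A",(.3986,.267),.06,.010,.018),("nest","A",(.4926,.407),.085,.020,.028),("probe","B",(.46,.089),.06,.023,.029),("lcup","B",(.615,.1655),.05,.020,.028),
("lens","C",(.46,-.076),.04,.046,.054),("stand","C",(.646,-.191),.038,.011,.017),("head","D",(.393,-.241),.05,.060,.068),("scup","D",(.496,-.396),.04,.018,.026),("bottle","B",(.66,0),.04,.04,.09)]
tiles=[]
for n,v,p,rad,z0,z1 in items:
    c=pickle.load(open(f"pics/w{v}.pkl","rb")); P,col=near(c,p,rad,z0,z1)
    if len(P)<10: print(n,len(P)); continue
    print(n,len(P),"mean",P.mean(0).round(4),"enc",np.round(cv2.minEnclosingCircle((P[:,:2]*1000).astype(np.float32))[0],1),"circ",*np.round(circ(P)[0],4),round(circ(P)[1],4),"rect",*rect(P))
    o=ortho(c,p,(z0+z1)/2,.07,.0007)
    q,_=near(c,p,rad,z0,z1); ij=np.c_[(q[:,0]-p[0])/.0007+100,100-(q[:,1]-p[1])/.0007].astype(int)
    for i,j in ij: cv2.circle(o,(int(i),int(j)),0,(255,0,255),-1)
    tiles.append(o)
m=np.vstack([np.hstack(tiles[:4]),np.hstack(tiles[4:8])]); cv2.imwrite("pics/o.png",m[:,:,::-1])
c=pickle.load(open("pics/wB.pkl","rb"))
P,_=near(c,(.46,.089),.08,.031,.041); print("arm",rect(P),P.mean(0))
P,_=near(c,(.46,.089),.03,-1,1)
c=pickle.load(open("pics/wD.pkl","rb")); P,_=near(c,(.393,-.241),.05,.03,.056); print("screw",P.mean(0))
E
```

```text
plate 3817 mean [0.3968 0.2668 0.0138] enc [398.1 267.1] circ 0.3975 0.267 0.0272 rect [398.3 267. ] [80.1 53.1] 25.0
nest 792 mean [0.4913 0.4112 0.0235] enc [494.9 411.1] circ 0.4943 0.4108 0.0574 rect [495.1 411.1] [109.8  79.7] 10.6
probe 793 mean [0.4607 0.088  0.0255] enc [469.1  85.8] circ 0.4615 0.0881 0.0252 rect [463.2  85.9] [55.  61.2] -48.9
lcup 693 mean [0.6168 0.1663 0.0233] enc [617.2 166.2] circ 0.6167 0.1661 0.0329 rect [616.9 166.5] [69.3 68.1] 0.9
lens 434 mean [ 0.4602 -0.0774  0.0502] enc [460.3 -77.1] circ 0.4603 -0.0773 0.0072 rect [460.3 -77.3] [19.7 19.7] 3.4
stand 1044 mean [ 0.6467 -0.1911  0.0139] enc [ 650.1 -191.6] circ 0.6499 -0.192 0.0222 rect [ 649.5 -191.9] [54.  53.8] 3.5
head 2035 mean [ 0.3901 -0.2447  0.0645] enc [ 390.9 -244.3] circ 0.3905 -0.2445 0.016 rect [ 390.8 -244.3] [44.9 44.6] 89.8
scup 510 mean [ 0.4971 -0.3978  0.0212] enc [ 498.2 -397.7] circ 0.4972 -0.3974 0.0241 rect [ 497.3 -397.4] [50.5 52. ] -89.5
bottle 74 mean [0.6711 0.016  0.0455] enc [672.6  12.3] circ 0.6694 0.0037 0.0141 rect [673.2  15.1] [ 5.8 26.7] -13.3
arm (array([471.7,  84.5]), array([15.3, 77.5]), -19.4) [0.47253382 0.08441731 0.03584612]
screw [ 0.37742894 -0.26347041  0.04663908]
```

View pics/o.png

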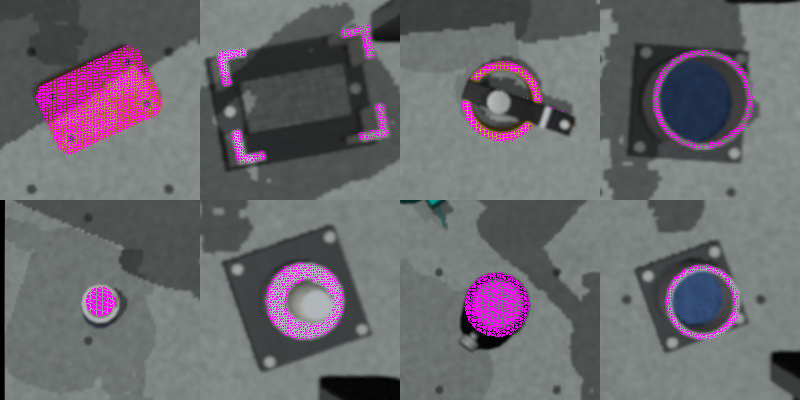

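Depth gives clean fits: all part rings, rims and tops (magenta) sit on the objects. I'll park the light head first.

```bash
cat >> h.py <<'E'
def park(src,dst,jaw0,jaw1,g,seat,open0=.085,f=50,rel=.02,zt=.17):
    """src,dst xy; jaw yaws; g = TCP height above part underside; seat = holder height"""
    hand.move_gripper(open0); p0=telemetry.current_clock()
    env.goto([*src,max(zt,.1)],down(jaw0)); env.move_straight([*src,g+.03],max_speed=.25)
    env.move_straight([*src,g],max_speed=.1,threshold=15)
    hand.move_gripper(0.0,f); w=telemetry.current_gripper_width()
    env.move_straight([*src,zt],max_speed=.2); w2=telemetry.current_gripper_width()
    env.goto([*dst,zt],down(jaw1)); env.move_straight([*dst,seat+g+.025],max_speed=.2)
    hit=env.move_straight([*dst,seat+g-.003],max_speed=.03,threshold=4)
    z=telemetry.current_position()[2]; env.sleep(.1)
    hand.move_gripper(min(.085,w+rel)); env.move_straight([*dst,.2],max_speed=.2)
    print("width",w,w2,"hit",hit,"z-nominal",round(z-seat-g,4),"clock",p0,telemetry.current_clock())
E
python3 - <<'E'
from h import *
c=pickle.load(open("pics/wD.pkl","rb")); P,_=near(c,(.3908,-.2443),.045,.036,.056); d=P[:,:2]-[.3908,-.2443]
k=np.hypot(*d.T)>.026; m=d[k].mean(0); yaw=np.degrees(np.arctan2(m[1],m[0])); print(k.sum(),m,yaw)
assert abs(yaw+128)<12
park((.3908,-.2443),(.6168,.1662),yaw+90,yaw+90,.028,.006)
env.goto([.56,.14,.22],down(90)); env.sleep(.2); c=wrist("chk1")
P,_=near(c,(.6168,.1662),.04,.05,.09); print(P.mean(0),P[:,2].max(),np.round(cv2.minEnclosingCircle((P[:,:2]*1000).astype(np.float32)),1) if 0 else cv2.minEnclosingCircle((P[:,:2]*1000).astype(np.float32)))
cv2.imwrite("pics/chk1.png",c["img"][:,:,::-1])
E
```

```text
142 [-0.01914867 -0.02454721] -127.95690940700962
width 0.04486240739004964 0.0448788714213577 hit True z-nominal 0.0011 clock 5.5333 14.4583
[0.61185526 0.16395973 0.0679686 ] 0.07300702848403862 ((612.9117431640625, 161.40077209472656), 28.85183334350586)
```

View pics/chk1.png

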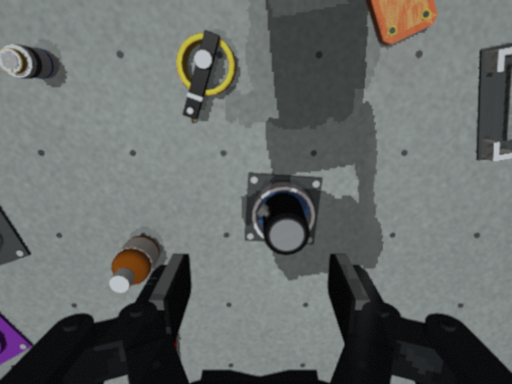

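The picture shows the light head upright in the large cup (top at 287,233), with bottle, probe and lens undisturbed. Probe next, then the lens.

```bash
python3 - <<'E'
from h import *
c=pickle.load(open("pics/chk1.pkl","rb"));P,_=near(c,(.6168,.1662),.04,.067,.09); print("head",P.mean(0),circ(P),rect(P))
park((.4614,.0881),(.6498,-.1918),70.6,70.6,.004,.014,f=60)
env.goto([.55,-.15,.22],down(90)); env.sleep(.2); c=wrist("chk2")
P,_=near(c,(.6498,-.1918),.034,.035,.044); print("ring",P.mean(0),circ(P),len(P))
P,_=near(c,(.6498,-.1918),.08,.046,.054); print("arm",rect(P),P.mean(0))
P,_=near(c,(.4603,-.0773),.04,.046,.054); print("lens",rect(P))
cv2.imwrite("pics/chk2.png",c["img"][:,:,::-1])
E
```

```text
head [0.61531927 0.16591572 0.07045717] (array([0.61592142, 0.16599206]), np.float64(0.016065939231888423)) (array([616.9, 166.2]), array([44.2, 45.6]), -0.1)
width 0.05415981846854263 0.05426180902302335 hit True z-nominal 0.0017 clock 17.0 24.375
ring [ 0.64570642 -0.19136636  0.03931625] (array([ 0.64714651, -0.19147179]), np.float64(0.025405397544441558)) 706
arm (array([ 658.4, -195.3]), array([15.1, 79.1]), -19.1) [ 0.65768303 -0.19533757  0.04996359]
lens (array([460.4, -77.3]), array([19.9, 20. ]), -55.3)
```

View pics/chk2.png

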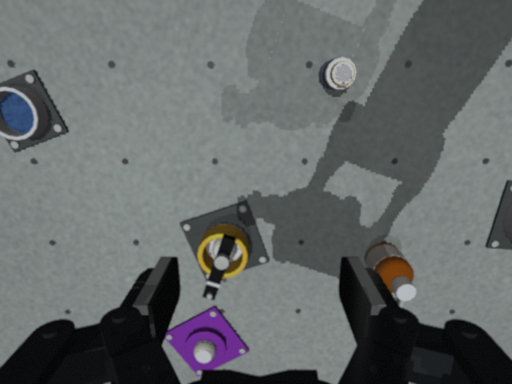

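The probe is seated: ring top at z = 0.039 and arm at 0.050, centred about 2 mm off (px 222,258). Now the lens and the plate.

```bash
python3 - <<'E'
from h import *
park((.4603,-.0773),(.4972,-.3974),0,0,.021,.006,open0=.06,f=40)
env.goto([.43,-.36,.22],down(90)); env.sleep(.2); c=wrist("chk3")
P,_=near(c,(.4972,-.3974),.03,.05,.062); print("lens",P.mean(0),rect(P),P[:,2].max())
park((.3983,.267),(.4951,.4111),115,100.3,.003,.012,f=80,rel=.014)
env.goto([.43,.36,.22],down(90)); env.sleep(.2); c4=wrist("chk4")
P,_=near(c4,(.4951,.4111),.05,.024,.03); k=P[:,2]>.0; print("plate",P.mean(0),rect(P),np.percentile(P[:,2],[5,95]))
cv2.imwrite("pics/chk34.png",cv2.resize(np.hstack([c["img"],c4["img"]])[:,:,::-1],(800,300)))
print(telemetry.current_clock())
E
```

```text
width 0.02512233981412283 0.025900824387392527 hit True z-nominal 0.0011 clock 25.4333 33.425
lens [ 0.49553494 -0.39591684  0.05565791] (array([ 496.4, -396.2]), array([19.6, 19.6]), 0.5) 0.05862053201517242
width 0.0496071669917929 0.04905931650502593 hit True z-nominal 0.0015 clock 35.575 44.1167
plate [0.49211949 0.4100237  0.02584691] (array([493.9, 410.4]), array([81.4, 71.2]), 9.7) [0.02465883 0.02701424]
44.8
```

View pics/chk34.png

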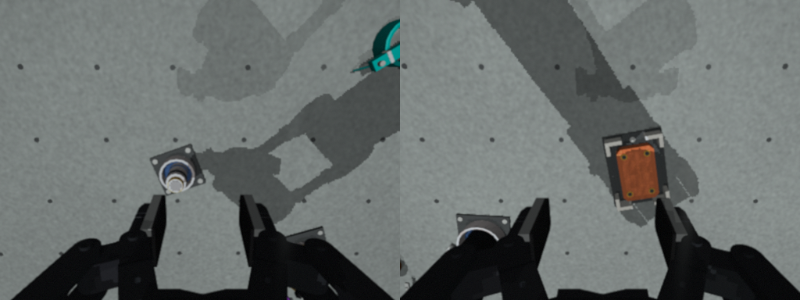

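The lens stands in the small cup and the plate lies flat in the nest (top z = 0.0258). I'll compare driver and bottle with the first top picture, check all four parts, then hand in.

```bash
python3 - <<'E'
from h import *
a=pickle.load(open("pics/top.pkl","rb")); b=optics.camera("top")
for n,box in [("driver",(225,85,262,122)),("bottle",(243,146,265,168))]:
    x0,y0,x1,y1=box
    for c in (a,b):
        i=c["img"][y0:y1,x0:x1].astype(int); v,u=np.nonzero(i[...,0]>1.6*i[...,2]+15); print(n,u.mean()+x0,v.mean()+y0,len(u))
c=pickle.load(open("pics/chk4.pkl","rb")); P,col=near(c,(.4951,.4111),.055,.02,.03); k=col[:,0]>1.5*col[:,2]; Q=P[k]
print("plate",Q.mean(0),rect(Q)); A=np.c_[Q[:,:2],np.ones(len(Q))]; print("slope",np.linalg.lstsq(A,Q[:,2],rcond=None)[0][:2])
for n,p,z0,z1 in [("head",(.6168,.1662),.064,.076),("ring",(.6498,-.1918),.034,.044),("lens",(.4972,-.3974),.048,.062)]:
    P,_=near(b,p,.035,z0,z1); print(n,len(P),P.mean(0))
cv2.imwrite("pics/end.png",cv2.resize(b["img"][:,:,::-1],None,fx=1.5,fy=1.5))
E
```

```text
driver 249.40540540540542 104.2072072072072 222
driver 249.38565022421525 104.2286995515695 223
bottle 253.4126984126984 159.4126984126984 63
bottle 253.328125 159.328125 64
plate [0.49142198 0.40989156 0.02576778] (array([494. , 410.3]), array([81.5, 52. ]), 10.1)
slope [0.00412949 0.00180349]
head 187 [0.61404429 0.16711713 0.07094578]
ring 78 [ 0.64714483 -0.19058193  0.03885876]
lens 53 [ 0.49693212 -0.39478599  0.05504833]
```

View pics/end.png

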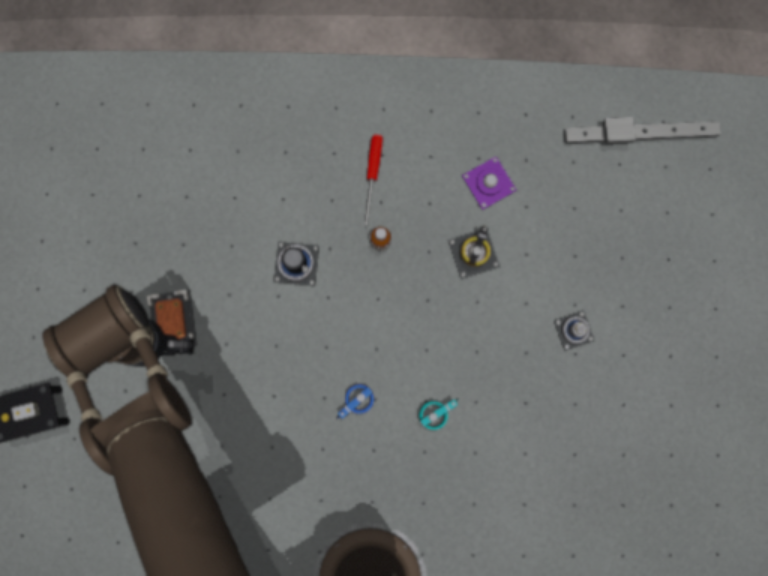

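The closing top view shows each part in its holder: plate (172,318), head (294,260), probe (476,250) and lens (577,329). Driver and bottle have not moved.

```bash
python3 -c "
from h import *
print(telemetry.current_clock()); job.job_done()"
```

```text
44.85
the job is handed in; nothing more can be done
```

All four parts are parked in their own holders, and I handed the job in at about 45 s of the 102 s allowed. The hand-in reports no verdict. I located each part and holder from wrist-camera depth, gripped it, lowered it until it touched, released it and checked it again.

| Part | Offset from holder centre | Height check (nominal → measured) |
|---|---|---|
| Light head | under 1 mm | top 70 mm → about 70.5 mm |
| Brass probe | 2–3 mm | ring top 40 mm → about 39 mm |
| Lens | about 1.5 mm | top 56 mm → about 55.7 mm |
| Copper plate | about 1.5 mm | top 26 mm → 25.8 mm |

- **Plate alignment:** it lies flat (slope under 0.005 rad) with its long side within about 0.5° of the nest's.
- **Driver and bottle:** both moved less than 0.1 pixel (under 1 mm) between the first and last top pictures.
- **Disagreements:** the last top view placed the head and lens tops 2–3 mm away from the wrist readings. That view is coarse, about 3 mm per pixel, and everything is still well within the 12 mm limit. No check failed.

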